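# Reset the bench air valve: close it, then back it off two turns

### The job

Reset the blow-off air valve on the repair bench: with the black handle on the blue wheel, turn the wheel clockwise (seen from above) until it is fully closed against its stop, then back it off counter-clockwise exactly two full turns. Finish there with the handle still gripped between the fingers and the wheel still, and do not let go. Leave the loose screw dish, screwdriver and laptop fan where they lie.

Things in the scene. Friction and masses are not known exactly. Their poses are not given: they have to be found in the camera images.
- manifold: Aluminium air manifold bolted to the bench: bar 50 (x) x 190 (y) x 48 mm high on a 110 x 210 mm steel plate. Origin on the bench right below the axis of the blue wheel; z up. At its -y end a round black gauge with white face up, 128 mm from the axis, 52 mm across, top at 74 mm; at its +y end a brass coupling out to 133 mm. Does not move during the job.
- wheel_axis (a point): Point on the vertical axis of the blue wheel, 130 mm above the bench, level with the middle of the handle. The wheel lies lower: three spokes, 132 mm across, rim 12 mm thick with its top 102 mm above the bench, hub top 106 mm; nothing stands on it but the handle.
- handle_mid (a point): Middle of the black upright handle on the wheel: cylinder 22 mm across, 46 mm tall, yellow dot on top, 55 mm from the wheel's axis. This point is 130 mm above the bench, its foot 105 and its top 151 mm. The handle spins freely on its own pin: gripped from above, it can be led round the circle without turning the gripper.
- valve (a joint): Angle of the wheel in rad: 0 = fully closed against the hard stop; grows counter-clockwise seen from above (opening), 6.283 per turn, and keeps counting over turns (end of travel 19.5). Starts 1.05 to 1.55 turns open. Turning it takes about 0.1 N m (2 N at the handle); it stays where it is left. At the stop the resistance rises sharply.
- screw_dish: Loose steel dish, round, 84 mm across, 22 mm high, origin at the centre of its underside. On the robot's side of the manifold. To be left alone.
- driver: Loose small screwdriver lying on the bench beyond the manifold: yellow handle 75 mm long and 16 mm thick, steel shaft 75 mm. Origin under the front end of the handle, x along the shaft. To be left alone.
- fan: Loose laptop fan, black flat square box 75 x 70 x 12 mm with a steel hub, lying beside the coupling end of the manifold. Origin at the centre of its underside. To be left alone.

How it is judged:
On the way, in this order (a step that is already met when the one before it is completed fails the run):
1. the valve is closed against its stop (within 0.06 rad) (value of joint valve below 0.06 rad), for 0.1 s.
2. the wheel has been backed off two turns from the stop with the handle in the fingers (value of joint valve above 12.366 rad and contact force between the fingers and handle above 3 N), for 0.1 s.
At the end, for the whole second after the job is handed in: The wheel is still (under 0.1 rad/s) at two turns open from the stop, within 0.2 rad (about 11 degrees); the fingers press on the handle with more than 3 N and the point between the finger pads is within 35 mm of the handle's middle; dish, screwdriver and fan are within 20 mm of where they were (all of step 2 and value of joint valve below 12.766 rad and velocity of joint valve between -0.1 and 0.1 rad/s and distance between the grasp point and handle_mid below 0.035 m and distance of each of screw_dish, driver, fan from where it was at the start of the episode below 0.02 m); the arm keeps its last pose, push and grip.
It fails at once if the screw dish is pushed away (distance of screw_dish from where it was at the start of the episode above 0.02 m).
It fails at once if the screwdriver is pushed away (distance of driver from where it was at the start of the episode above 0.02 m).
It fails at once if the laptop fan is pushed away (distance of fan from where it was at the start of the episode above 0.02 m).
It also fails if it takes over 67 s, if anything falls off the work surface, if the arm or the gripper's body presses on something with over 40 N, if the wrist force passes 120 N, or if a joint passes its speed limit or range.

### The arm

A 6-joint arm with a two-finger parallel gripper is mounted at the origin on the work surface. World frame = base frame: x ahead of the robot, y to its left, z up, the work surface at z = 0. Lengths are in m, angles in rad, forces in N, time in s.
With the tool pointing down it reaches from about 0.3 to 1 m from the base axis. Payload 5.1 kg.
Tool frame: the origin (TCP) lies at the very end of the fingers, on their centre line; the grasp point (between the pads) lies 19 mm behind it; z points along the fingers, y is the line along which they close (so a half turn about z gives the same grasp; the last joint's range is limited). The gripper opens to 95 mm and grips with 3 to 60 N. Pads are 20 mm wide; open, the fingers measure 119 mm over their backs; the gripper's body (75 mm by 180 mm) begins 59 mm behind the grasp point.
Start: joints at [-1.407, 0.124, 1.65, -0, 1.367, -0.083], TCP at [0.159, -0.63, 0.215] pointing down, gripper open.
Joint ranges: [-2.61, 2.61], [-1.02, 2.33], [0.03, 2.71], [-1.35, 4.49], [0.32, 2.68], [-2.91, 2.91]. Speed limits (rad/s): [2.57, 2.57, 3.14, 3.14, 3.14, 3.14].

### API

Orientations are given as a unit quaternion [w, x, y, z].
In Python, from bench import robot gives the robot as it stands.
- The arm moves only by the shell command python3 -m jog 'ROWS' [OPENING]. ROWS is JSON, a list that holds one entry, the list of rows, each a list of 6 numbers: the shift along the tool's x, y, z in mm, then the turn, a rotation vector about the tool's x, y, z in rad. In form: [[[x, y, z, wx, wy, wz], ...]]. A call has 1 to 5 rows; each row shifts and turns the commanded pose from where the row before left it, along the tool's axes as they then stand; what a row does not reach is not made up. A row lasts 1/8 s, in which the tool goes at most 62.5 mm and 10.7 degrees, less where a joint would pass 70% of its speed; a pose out of reach is approached as far as the arm can. A call with a gripper value outside its range is refused whole. OPENING is the finger opening in mm, from 0 to 95.1, set as the call begins (- or left out, the last holds). The fingers move at their own pace and stop on an object; the grip force is fixed at half the most. Time passes only in rows, so rows that do not move let the fingers close. It gives the time, the measured TCP pose, the force, the opening and the grip force at its end, in the units of the state.
- robot.state(): the state, without advancing time (a new reading comes with each control period).
- robot.capture(name): name is "scene" or "top" or "wrist"; returns a dict with "frame" (400x640x3 uint8, red, green, blue), "depth" (400x640 float32, m along the optical axis (not along the pixel's ray), 0 where there is no reading), "camera_matrix" (3x3 intrinsics, pixels), "T" (4x4, takes a point from camera to world coordinates). Camera axes: x right, y down, z forward; pixel columns grow to the right and rows downward; lengths in m; the calibration is good to about 2 mm. A picture is of the moment at which its call begins.
- robot.sign_off(): hands the job in; it is judged then, once.
The state is a dict: "time": time; "joints": joint angles; "qd": joint speeds; "joint_torque": joint torques, N m; "ee_pos": TCP position; "ee_rot": TCP orientation; "force": force on the tool from outside, world axes, zero at the start; "torque": the same for the moment, N m; "gripper_width": finger opening in m; "gripper_force": force on a finger pad.
Only numpy, scipy, OpenCV 4.12 (cv2) and the standard library are available. Lean on these libraries where they do the work, as an engineer would, in place of code of your own. Each camera call takes 0.05 s, during which the arm holds its last target. There are 200 camera calls.

## Working session

There is one attempt and no reset: what is moved stays moved. The work goes in short steps, Python scripts to look and compute and a shell command to move; the robot and the scene stay as the last step left them, time stands still between calls to the robot, and variables do not carry over. Pictures are saved under pics/ and viewed, at most 10 in all, crops included, and the job is handed in when it is done.

```bash
mkdir -p pics
python3 - <<'E'
from bench import robot
import cv2,numpy as np
s=robot.state();print(s['time'],s['ee_pos'],s['ee_rot'],s['gripper_width'])
a=[]
for n in("top","scene"):
    c=robot.capture(n);np.savez(n,**c);a.append(c["frame"]);print(c["T"].round(3).tolist(),c["camera_matrix"].round(1).tolist())
    cv2.imwrite(f"pics/{n}0.png",c["frame"][:,:,::-1])
E
```

```text
0.0 [ 0.15866163 -0.62969085  0.21339833] [-1.01654716e-03  9.92395177e-01  1.23088494e-01 -3.82439641e-05] 0.09514027206031353
[[-0.01, -0.986, 0.168, 0.406], [-1.0, 0.008, -0.015, 0.157], [0.013, -0.168, -0.986, 1.045], [0.0, 0.0, 0.0, 1.0]] [[469.2, 0.0, 320.4], [0.0, 469.2, 195.3], [0.0, 0.0, 1.0]]
[[0.429, 0.625, -0.652, 1.337], [0.903, -0.306, 0.301, -0.2], [-0.012, -0.718, -0.696, 0.934], [0.0, 0.0, 0.0, 1.0]] [[497.1, 0.0, 318.3], [0.0, 497.1, 206.6], [0.0, 0.0, 1.0]]
```

View pics/top0.png

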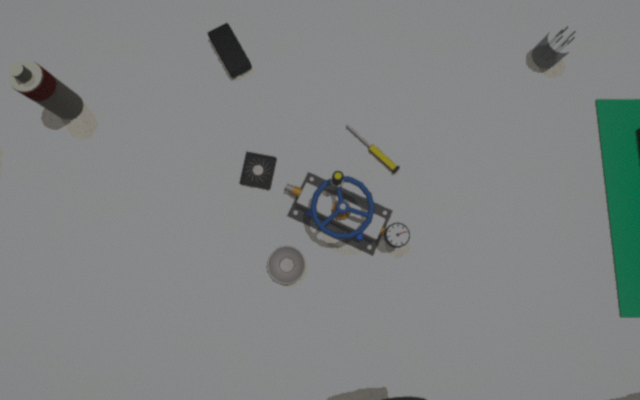

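View pics/scene0.png

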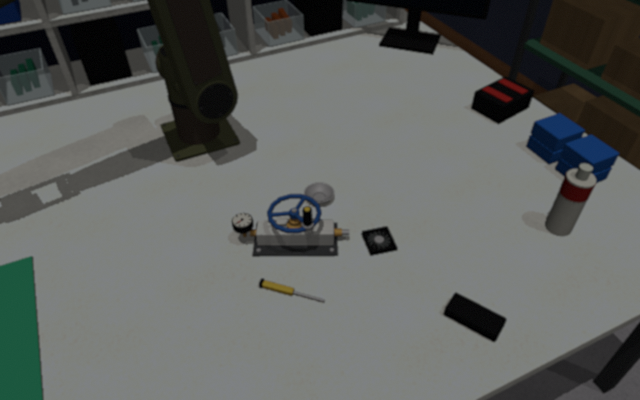

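The top view shows the wheel around (341,208), the handle's yellow dot at (337,177), the dish at (286,265), the fan at (258,170) and the driver at (372,148). The scene view agrees with this layout.

```bash
cat > h.py <<'E'
import numpy as np,cv2
from scipy.spatial.transform import Rotation as R
def ray(c,uv,z):
    K,T=c["camera_matrix"],c["T"]
    d=T[:3,:3]@np.linalg.solve(K,[uv[0],uv[1],1]);o=T[:3,3]
    return (o+d*(z-o[2])/d[2])[:2]
def hsv(c): return cv2.cvtColor(c["frame"],cv2.COLOR_RGB2HSV)
def cents(m):
    n,l,s,ce=cv2.connectedComponentsWithStats(m)
    return [(int(s[i,4]),ce[i]) for i in range(1,n) if s[i,4]>8]
E
python3 - <<'E'
from h import *
for n in("top","scene"):
    c=dict(np.load(n+".npz"));h=hsv(c)
    b=cv2.inRange(h,(100,120,40),(125,255,255));y=cv2.inRange(h,(22,120,80),(35,255,255))
    cs=[x for x in cv2.findContours(b,cv2.RETR_EXTERNAL,cv2.CHAIN_APPROX_NONE)[0]]
    if n=="top":k=max(cs,key=cv2.contourArea)
    else:k=max([x for x in cs if 180<x[:,0,1].mean()<240 and x[:,0,0].mean()<400],key=len)
    p=np.array([ray(c,q[0],.098) for q in k]).astype(np.float32)
    e=cv2.fitEllipse(p);print(n,"wheel",e,len(p))
    for a,q in cents(y):print(a,q.round(1),ray(c,q,.151).round(4))
E
```

```text
top wheel ((0.5394340753555298, 0.09879040718078613), (0.11979048699140549, 0.12345520406961441), 123.37661743164062) 336
210 [382.2 157.2] [0.6331 0.0212]
45 [337.6 175.2] [0.5978 0.1095]
scene wheel ((0.5450418591499329, 0.10066314786672592), (0.11377763003110886, 0.11758653819561005), 73.58484649658203) 306
19 [306.6 208.6] [0.5973 0.1116]
180 [277.6 287. ] [ 0.7709 -0.0291]
```

```bash
python3 -m jog '[[[0,0,0,0,0,0.123],[0,0,0,0,0,0.123],[22,-37,0,0,0,0],[22,-37,0,0,0,0],[22,-37,0,0,0,0]]]' 70; python3 -m jog '[[[22,-37,0,0,0,0],[22,-37,0,0,0,0],[22,-37,0,0,0,0],[22,-37,0,0,0,0],[22,-37,0,0,0,0]]]'
```

```text
time: 0.72
ee_pos: [0.225, -0.5178, 0.2139]
ee_rot: [-0.001, 1.0, 0.0, -0.0]
force: [-0.0, -0.8, 0.1]
gripper_width: 0.07
gripper_force: 0.0
time: 1.35
ee_pos: [0.3349, -0.3326, 0.2142]
ee_rot: [-0.0, 1.0, 0.0, -0.0]
force: [1.2, -0.7, -0.4]
gripper_width: 0.0701
gripper_force: 0.0
```

```bash
python3 -m jog '[[[23,-39,0,0,0,0],[23,-39,0,0,0,0],[23,-39,0,0,0,0],[23,-39,0,0,0,0],[23,-39,0,0,0,0]]]'; python3 -m jog '[[[23,-39,0,0,0,0],[23,-39,0,0,0,0],[23,-39,0,0,0,0],[23,-39,0,0,0,0],[0,0,0,0,0,0]]]'
python3 - <<'E'
from h import *
from bench import robot
c=robot.capture("wrist");cv2.imwrite("pics/w1.png",c["frame"][:,:,::-1]);np.savez("w1",**c)
h=hsv(c);print(c["T"].round(3).tolist())
for a,q in cents(cv2.inRange(h,(22,120,60),(35,255,255))):print(a,q.round(1),ray(c,q,.151).round(4))
E
```

```text
time: 1.98
ee_pos: [0.4497, -0.1376, 0.2143]
ee_rot: [-0.0, 1.0, 0.0, -0.0]
force: [0.2, 0.3, 0.4]
gripper_width: 0.07
gripper_force: 0.0
time: 2.6
ee_pos: [0.5416, 0.0191, 0.214]
ee_rot: [-0.0, 1.0, 0.002, -0.001]
force: [-0.1, -0.5, -0.6]
gripper_width: 0.0703
gripper_force: 0.0
[[0.003, -0.971, -0.238, 0.608], [-1.0, -0.003, -0.001, 0.019], [0.0, 0.238, -0.971, 0.385], [0.0, 0.0, 0.0, 1.0]]
1213 [343.2  54.8] [0.648  0.0062]
396 [190.6 131.7] [0.5991 0.1087]
15 [247.1 178.4] [0.5672 0.072 ]
```

View pics/w1.png

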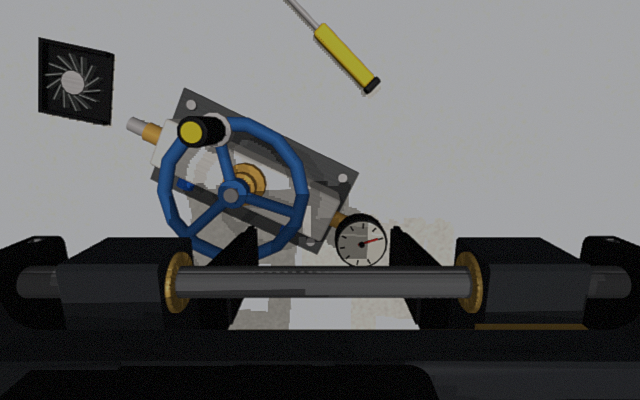

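The wrist view shows the yellow dot at (191,132), the hub at (232,195), and the gauge at (360,243). I'll take the hub position from this view and move over the handle.

```bash
python3 - <<'E'
from h import *
c=dict(np.load("w1.npz"));a=ray(c,(232,195),.106);p=np.array([.5991,.1087]);d=p-a;print(a,np.hypot(*d),np.degrees(np.arctan2(d[1],d[0])))
E
python3 -m jog '[[[20,-30,0,0,0,0],[20,-30,0,0,0,0],[17,-30,0,0,0,0],[0,0,20,0,0,0],[0,0,0,0,0,0]]]'
python3 - <<'E'
from h import *
from bench import robot
s=robot.state();print(s["ee_pos"],s["ee_rot"])
c=robot.capture("wrist");cv2.imwrite("pics/w2.png",c["frame"][:,:,::-1])
for a,q in cents(cv2.inRange(hsv(c),(22,120,60),(35,255,255))):print(a,q.round(1),ray(c,q,.151).round(4))
E
```

```text
[0.54512568 0.09570726] 0.05551611142738788 13.534770713150124
time: 3.28
ee_pos: [0.596, 0.1056, 0.1914]
ee_rot: [0.001, 1.0, -0.0, -0.003]
force: [-0.5, 0.2, 0.2]
gripper_width: 0.0702
gripper_force: 0.0
[0.59597599 0.10560822 0.1914357 ] [ 5.37021797e-04  9.99995632e-01 -9.52025200e-05 -2.90476141e-03]
1288 [429.8 108.5] [0.668  0.0408]
379 [318.6 219.5] [0.5984 0.1081]
11 [480.7 284. ] [ 0.552  -0.0026]
```

View pics/w2.png

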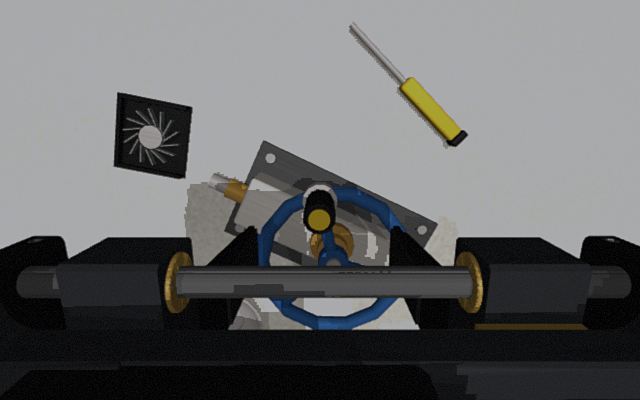

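The handle sits between the fingers, with its dot at (319,219). I'll descend and grip.

```bash
python3 -m jog '[[[2.5,-2.5,20,0,0,0],[0,0,20,0,0,0],[0,0,20,0,0,0],[0,0,20,0,0,0],[0,0,0,0,0,0]]]'; python3 -m jog '[[[0,0,0,0,0,0],[0,0,0,0,0,0],[0,0,0,0,0,0],[0,0,0,0,0,0],[0,0,0,0,0,0]]]' 0;python3 - <<'E'
from bench import robot
s=robot.state();print(s["ee_pos"],s["ee_rot"],s["joints"])
E
```

```text
time: 3.95
ee_pos: [0.5989, 0.1094, 0.1115]
ee_rot: [0.0, 1.0, 0.0, -0.003]
force: [0.3, 0.7, -0.2]
gripper_width: 0.0698
gripper_force: 0.0
time: 4.58
ee_pos: [0.6008, 0.1096, 0.1149]
ee_rot: [-0.0, 1.0, 0.0, 0.0]
force: [-0.3, -0.1, 0.3]
gripper_width: 0.0253
gripper_force: 0.0
[0.60075676 0.10955338 0.11487382] [-1.28142404e-05  9.99999913e-01  3.78015331e-04  1.73335401e-04] [ 9.24935912e-02  1.19368612e-01  1.82881792e+00 -6.85185982e-06
  1.19305856e+00  1.66253641e+00]
```

```bash
python3 -m jog '[[[0,0,0,0,0,0],[0,0,0,0,0,0],[0,0,0,0,0,0]]]'
```

```text
time: 4.95
ee_pos: [0.6007, 0.1094, 0.1148]
ee_rot: [0.0, 1.0, 0.0, 0.0]
force: [-0.6, -0.9, 2.0]
gripper_width: 0.0215
gripper_force: 30.0
```

```bash
cat >> h.py <<'E'
def rows(a0,da,n,r=55):
    a=np.radians(a0+da*np.arange(n+1));d=np.diff(r*np.c_[np.cos(a),-np.sin(a)],axis=0)
    for i,x in enumerate(d):print(int(a0+da*i),x.round(1).tolist())
E
python3 -c "
from h import *
rows(13,-15,24)"
```

```text
13 [1.4, 14.3]
-2 [-2.4, 14.2]
-17 [-6.0, 13.1]
-32 [-9.1, 11.1]
-47 [-11.7, 8.3]
-62 [-13.4, 5.0]
-77 [-14.3, 1.4]
-92 [-14.2, -2.4]
-107 [-13.1, -6.0]
-122 [-11.1, -9.1]
-137 [-8.3, -11.7]
-152 [-5.0, -13.4]
-167 [-1.4, -14.3]
-182 [2.4, -14.2]
-197 [6.0, -13.1]
-212 [9.1, -11.1]
-227 [11.7, -8.3]
-242 [13.4, -5.0]
-257 [14.3, -1.4]
-272 [14.2, 2.4]
-287 [13.1, 6.0]
-302 [11.1, 9.1]
-317 [8.3, 11.7]
-332 [5.0, 13.4]
```

```bash
python3 -m jog '[[[1.4,14.3,0,0,0,0],[-2.4,14.2,0,0,0,0],[-6,13.1,0,0,0,0],[-9.1,11.1,0,0,0,0],[0,0,0,0,0,0]]]'
```

```text
time: 5.58
ee_pos: [0.5829, 0.0557, 0.1147]
ee_rot: [-0.0, 1.0, -0.0, -0.001]
force: [-4.7, 2.8, 4.8]
gripper_width: 0.0213
gripper_force: 30.0
```

```bash
python3 -m jog '[[[-11.7,8.3,0,0,0,0],[-13.4,5,0,0,0,0],[-14.3,1.4,0,0,0,0],[-14.2,-2.4,0,0,0,0],[0,0,0,0,0,0]]]';python3 -m jog '[[[-13.1,-6,0,0,0,0],[-11.1,-9.1,0,0,0,0],[-8.3,-11.7,0,0,0,0],[-5,-13.4,0,0,0,0],[0,0,0,0,0,0]]]'
```

```text
time: 6.2
ee_pos: [0.5303, 0.045, 0.1148]
ee_rot: [-0.001, 1.0, 0.0, 0.001]
force: [0.6, 6.8, 1.8]
gripper_width: 0.022
gripper_force: 30.0
time: 6.82
ee_pos: [0.4933, 0.0855, 0.1148]
ee_rot: [-0.0, 1.0, 0.001, 0.0]
force: [2.3, 2.3, 1.1]
gripper_width: 0.021
gripper_force: 30.0
```

```bash
python3 -m jog '[[[-1.4,-14.3,0,0,0,0],[2.4,-14.2,0,0,0,0],[6,-13.1,0,0,0,0],[9.1,-11.1,0,0,0,0],[0,0,0,0,0,0]]]';python3 -m jog '[[[11.7,-8.3,0,0,0,0],[13.4,-5,0,0,0,0],[14.3,-1.4,0,0,0,0],[14.2,2.4,0,0,0,0],[0,0,0,0,0,0]]]';python3 -m jog '[[[13.1,6,0,0,0,0],[11.1,9.1,0,0,0,0],[8.3,11.7,0,0,0,0],[5,13.4,0,0,0,0],[0,0,0,0,0,0]]]'
```

```text
time: 7.45
ee_pos: [0.5107, 0.1389, 0.1148]
ee_rot: [-0.001, 1.0, 0.001, 0.001]
force: [0.9, 2.0, 2.3]
gripper_width: 0.0213
gripper_force: 30.0
time: 8.07
ee_pos: [0.5653, 0.1494, 0.1148]
ee_rot: [-0.0, 1.0, -0.0, 0.001]
force: [2.2, 1.8, 1.6]
gripper_width: 0.0214
gripper_force: 30.0
time: 8.7
ee_pos: [0.6012, 0.107, 0.1147]
ee_rot: [0.001, 1.0, -0.0, 0.0]
force: [-1.2, -2.4, 4.3]
gripper_width: 0.0215
gripper_force: 30.0
```

```bash
python3 -m jog '[[[1.4,14.3,0,0,0,0],[-1.7,9.5,0,0,0,0],[0,0,0,0,0,0]]]';python3 -c "
from h import *
rows(-12,-10,20)"
```

```text
time: 9.07
ee_pos: [0.6003, 0.0839, 0.1147]
ee_rot: [0.001, 1.0, 0.0, -0.0]
force: [-0.9, -1.8, 5.0]
gripper_width: 0.0215
gripper_force: 30.0
-12 [-2.8, 9.2]
-22 [-4.4, 8.5]
-32 [-5.8, 7.7]
-42 [-7.0, 6.5]
-52 [-8.0, 5.2]
-62 [-8.8, 3.7]
-72 [-9.3, 2.2]
-82 [-9.6, 0.5]
-92 [-9.5, -1.2]
-102 [-9.2, -2.8]
-112 [-8.5, -4.4]
-122 [-7.7, -5.8]
-132 [-6.5, -7.0]
-142 [-5.2, -8.0]
-152 [-3.7, -8.8]
-162 [-2.2, -9.3]
-172 [-0.5, -9.6]
-182 [1.2, -9.5]
-192 [2.8, -9.2]
-202 [4.4, -8.5]
```

```bash
python3 -m jog '[[[-2.8,9.2,0,0,0,0],[-4.4,8.5,0,0,0,0],[0,0,0,0,0,0]]]'
```

```text
time: 9.45
ee_pos: [0.5961, 0.0732, 0.1149]
ee_rot: [-0.006, 1.0, -0.0, 0.005]
force: [13.2, 19.7, -4.0]
gripper_width: 0.0214
gripper_force: 30.0
```

```bash
python3 -m jog '[[[-5.8,7.7,0,0,0,0],[-7,6.5,0,0,0,0],[0,0,0,0,0,0]]]'
```

```text
time: 9.82
ee_pos: [0.5763, 0.057, 0.1131]
ee_rot: [-0.001, 1.0, 0.003, -0.004]
force: [0.5, -0.5, -0.0]
gripper_width: 0.0074
gripper_force: 0.0
```

The first push met the stop at about −26° with roughly 24 N, and the second push slipped the fingers off the handle. I'll rise, open, look and re-grip.

```bash
python3 -m jog '[[[0,0,25,0,0,0],[0,0,0,0,0,0]]]' >/dev/null --help 2>/dev/null; python3 -m jog '[[[0,0,-25,0,0,0],[0,0,-25,0,0,0],[0,0,-25,0,0,0],[-10,0,0,0,0,0],[0,0,0,0,0,0]]]'; python3 -m jog '[[[0,0,0,0,0,0],[0,0,0,0,0,0],[0,0,0,0,0,0],[0,0,0,0,0,0]]]' 70
python3 - <<'E'
from h import *
from bench import robot
s=robot.state();print(s["ee_pos"],s["ee_rot"],s["time"])
c=robot.capture("wrist");cv2.imwrite("pics/w3.png",c["frame"][:,:,::-1])
for a,q in cents(cv2.inRange(hsv(c),(22,120,60),(35,255,255))):print(a,q.round(1),ray(c,q,.151).round(4))
E
```

```text
time: 10.45
ee_pos: [0.5687, 0.0535, 0.1877]
ee_rot: [0.0, 1.0, 0.0, -0.001]
force: [-0.1, 0.8, -1.0]
gripper_width: 0.0003
gripper_force: 0.0
time: 10.95
ee_pos: [0.5705, 0.0538, 0.1895]
ee_rot: [0.0, 1.0, 0.0, -0.0]
force: [-0.6, -0.3, -0.9]
gripper_width: 0.0353
gripper_force: 0.0
[0.57045946 0.05384509 0.18947819] [ 1.74029752e-05  9.99999894e-01  4.45308835e-04 -1.18903255e-04] 10.95
1307 [379.5  82.3] [0.6576 0.0203]
11 [182.  167.5] [0.6074 0.1412]
435 [284.4 185.1] [0.5963 0.0778]
```

View pics/w3.png

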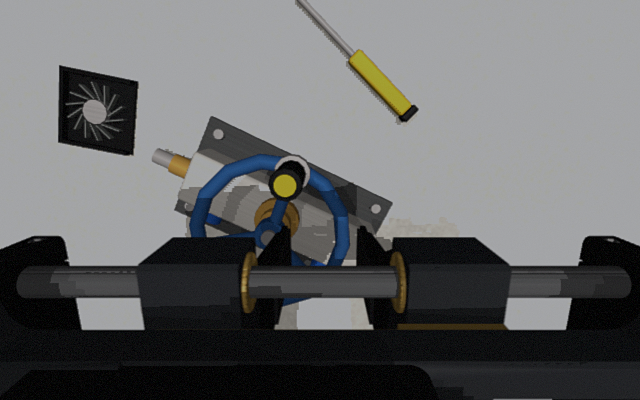

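The handle's dot is at (284,185), still standing at about −20°, which is the stop. I'll re-grip it there.

```bash
python3 -m jog '[[[27,-24,0,0,0,0],[0,0,0,0,0,0],[0,0,0,0,0,0],[0,0,0,0,0,0]]]' 70; python3 -m jog '[[[0,0,20,0,0,0],[0,0,20,0,0,0],[0,0,20,0,0,0],[0,0,15,0,0,0],[0,0,0,0,0,0]]]'; python3 -m jog '[[[0,0,0,0,0,0],[0,0,0,0,0,0],[0,0,0,0,0,0],[0,0,0,0,0,0],[0,0,0,0,0,0]]]' 0; python3 -m jog '[[[0,0,0,0,0,0],[0,0,0,0,0,0],[0,0,0,0,0,0],[0,0,0,0,0,0]]]'
```

```text
time: 11.5
ee_pos: [0.5969, 0.0774, 0.1896]
ee_rot: [0.0, 1.0, 0.0, -0.0]
force: [-0.4, 0.2, 1.7]
gripper_width: 0.0693
gripper_force: 0.0
time: 12.12
ee_pos: [0.5961, 0.0778, 0.1123]
ee_rot: [0.0, 1.0, 0.0, -0.002]
force: [-0.3, 0.4, 0.3]
gripper_width: 0.0698
gripper_force: 0.0
time: 12.75
ee_pos: [0.5975, 0.0779, 0.1148]
ee_rot: [-0.0, 1.0, 0.0, 0.0]
force: [-0.2, -0.3, 0.0]
gripper_width: 0.0255
gripper_force: 0.0
time: 13.25
ee_pos: [0.5974, 0.0779, 0.1148]
ee_rot: [-0.0, 1.0, 0.0, 0.0]
force: [-1.0, 0.4, 1.6]
gripper_width: 0.0217
gripper_force: 30.0
```

```bash
python3 -m jog '[[[-1,2.8,0,0,0,0],[0,0,0,0,0,0],[0,0,0,0,0,0]]]';python3 -m jog '[[[-1,2.8,0,0,0,0],[0,0,0,0,0,0],[0,0,0,0,0,0]]]'
```

```text
time: 13.62
ee_pos: [0.5963, 0.0751, 0.1147]
ee_rot: [-0.0, 1.0, 0.0, -0.0]
force: [-1.3, 1.9, 2.2]
gripper_width: 0.0217
gripper_force: 30.0
time: 14.0
ee_pos: [0.5956, 0.0736, 0.1148]
ee_rot: [-0.001, 1.0, 0.0, 0.0]
force: [0.2, 5.8, 1.4]
gripper_width: 0.0217
gripper_force: 30.0
```

```bash
python3 -m jog '[[[-1,2.8,0,0,0,0],[0,0,0,0,0,0],[0,0,0,0,0,0]]]';python3 -m jog '[[[-0.8,2,0,0,0,0],[0,0,0,0,0,0],[0,0,0,0,0,0]]]'
python3 - <<'E'
from h import *
from bench import robot
c=robot.capture("top")
for a,q in cents(cv2.inRange(hsv(c),(22,120,80),(35,255,255))):print(a,q.round(1),ray(c,q,.151).round(4))
E
```

```text
time: 14.38
ee_pos: [0.5955, 0.0734, 0.1148]
ee_rot: [-0.004, 1.0, 0.0, 0.002]
force: [3.6, 14.9, -0.6]
gripper_width: 0.0213
gripper_force: 30.0
time: 14.75
ee_pos: [0.5954, 0.0732, 0.1148]
ee_rot: [-0.006, 1.0, 0.0, 0.003]
force: [6.5, 20.6, -3.8]
gripper_width: 0.0215
gripper_force: 30.0
```

```bash
python3 - <<'E'
from h import *
from scipy.optimize import least_squares as L
p=np.array([[.6007,.1094],[.5829,.0557],[.5303,.045],[.4933,.0855],[.5107,.1389],[.5653,.1494],[.6012,.107],[.6003,.0839],[.5955,.0735]])
r=L(lambda c:np.hypot(*(p-c[:2]).T)-.055,[.547,.0975]);print(r.x,(r.fun*1e3).round(1));d=p[-1]-r.x
a=np.degrees(np.arctan2(d[1],d[0]));print(a);rows(a,15,24)
E
python3 -m jog '[[[2,-6,0,0,0,0],[0,0,0,0,0,0]]]'
```

```text
[0.54686939 0.09757413] [ 0.1  0.2  0.1 -0.1 -0.1  0.   0.1  0.2 -0.7]
-26.337285569710037
-26 [4.6, -13.6]
-11 [1.0, -14.3]
3 [-2.8, -14.1]
18 [-6.3, -12.9]
33 [-9.5, -10.8]
48 [-11.9, -8.0]
63 [-13.6, -4.6]
78 [-14.3, -1.0]
93 [-14.1, 2.8]
108 [-12.9, 6.3]
123 [-10.8, 9.5]
138 [-8.0, 11.9]
153 [-4.6, 13.6]
168 [-1.0, 14.3]
183 [2.8, 14.1]
198 [6.3, 12.9]
213 [9.5, 10.8]
228 [11.9, 8.0]
243 [13.6, 4.6]
258 [14.3, 1.0]
273 [14.1, -2.8]
288 [12.9, -6.3]
303 [10.8, -9.5]
318 [8.0, -11.9]
time: 15.05
ee_pos: [0.5957, 0.0738, 0.1147]
ee_rot: [-0.0, 1.0, 0.001, 0.0]
force: [-1.2, 1.6, 1.9]
gripper_width: 0.0213
gripper_force: 30.0
```

Stop angle is −26.3°, and the circle fit is within 0.7 mm. Now I'll back off, first turn.

```bash
python3 -m jog '[[[4.6,-13.6,0,0,0,0],[1,-14.3,0,0,0,0],[-2.8,-14.1,0,0,0,0],[-6.3,-12.9,0,0,0,0],[0,0,0,0,0,0]]]'; python3 -m jog '[[[-9.5,-10.8,0,0,0,0],[-11.9,-8,0,0,0,0],[-13.6,-4.6,0,0,0,0],[-14.3,-1,0,0,0,0],[0,0,0,0,0,0]]]'; python3 -m jog '[[[-14.1,2.8,0,0,0,0],[-12.9,6.3,0,0,0,0],[-10.8,9.5,0,0,0,0],[-8,11.9,0,0,0,0],[0,0,0,0,0,0]]]'
```

```text
time: 15.68
ee_pos: [0.5907, 0.1299, 0.1147]
ee_rot: [-0.0, 1.0, 0.001, -0.001]
force: [-5.2, -1.2, 5.0]
gripper_width: 0.0213
gripper_force: 30.0
time: 16.3
ee_pos: [0.5419, 0.1526, 0.1147]
ee_rot: [0.001, 1.0, 0.001, 0.0]
force: [-1.7, -6.1, 2.6]
gripper_width: 0.0215
gripper_force: 30.0
time: 16.92
ee_pos: [0.4963, 0.1213, 0.1147]
ee_rot: [0.0, 1.0, 0.0, -0.0]
force: [1.6, -2.7, 0.1]
gripper_width: 0.0217
gripper_force: 30.0
```

Tracking well, with low forces.

```bash
python3 -m jog '[[[-4.6,13.6,0,0,0,0],[-1,14.3,0,0,0,0],[2.8,14.1,0,0,0,0],[6.3,12.9,0,0,0,0],[0,0,0,0,0,0]]]'; python3 -m jog '[[[9.5,10.8,0,0,0,0],[11.9,8,0,0,0,0],[13.6,4.6,0,0,0,0],[14.3,1,0,0,0,0],[0,0,0,0,0,0]]]'; python3 -m jog '[[[14.1,-2.8,0,0,0,0],[12.9,-6.3,0,0,0,0],[10.8,-9.5,0,0,0,0],[8,-11.9,0,0,0,0],[0,0,0,0,0,0]]]'
```

```text
time: 17.55
ee_pos: [0.5013, 0.0656, 0.1147]
ee_rot: [0.001, 1.0, -0.0, 0.0]
force: [0.9, -1.0, 2.2]
gripper_width: 0.0215
gripper_force: 30.0
time: 18.18
ee_pos: [0.5518, 0.0429, 0.1148]
ee_rot: [0.0, 1.0, 0.0, 0.001]
force: [1.5, 0.5, 2.0]
gripper_width: 0.0214
gripper_force: 30.0
time: 18.8
ee_pos: [0.5964, 0.0754, 0.1147]
ee_rot: [-0.001, 1.0, 0.001, 0.0]
force: [-0.4, 2.3, 4.1]
gripper_width: 0.0216
gripper_force: 30.0
```

Closing the first turn within 2 mm. Second turn.

```bash
python3 -m jog '[[[4.6,-13.6,0,0,0,0],[1,-14.3,0,0,0,0],[-2.8,-14.1,0,0,0,0],[-6.3,-12.9,0,0,0,0],[0,0,0,0,0,0]]]'; python3 -m jog '[[[-9.5,-10.8,0,0,0,0],[-11.9,-8,0,0,0,0],[-13.6,-4.6,0,0,0,0],[-14.3,-1,0,0,0,0],[0,0,0,0,0,0]]]'; python3 -m jog '[[[-14.1,2.8,0,0,0,0],[-12.9,6.3,0,0,0,0],[-10.8,9.5,0,0,0,0],[-8,11.9,0,0,0,0],[0,0,0,0,0,0]]]';  python3 -m jog '[[[-4.6,13.6,0,0,0,0],[-1,14.3,0,0,0,0],[2.8,14.1,0,0,0,0],[6.3,12.9,0,0,0,0],[0,0,0,0,0,0]]]'
```

```text
time: 19.42
ee_pos: [0.5909, 0.1296, 0.1146]
ee_rot: [-0.0, 1.0, 0.001, -0.001]
force: [-4.7, -0.3, 6.9]
gripper_width: 0.0216
gripper_force: 30.0
time: 20.05
ee_pos: [0.5415, 0.1525, 0.1147]
ee_rot: [0.001, 1.0, 0.001, -0.0]
force: [-1.0, -5.8, 4.7]
gripper_width: 0.0214
gripper_force: 30.0
time: 20.68
ee_pos: [0.4963, 0.1213, 0.1148]
ee_rot: [0.0, 1.0, 0.0, 0.0]
force: [1.6, -3.3, 3.0]
gripper_width: 0.0215
gripper_force: 30.0
time: 21.3
ee_pos: [0.5012, 0.0656, 0.1147]
ee_rot: [0.001, 1.0, -0.0, 0.0]
force: [1.5, -1.3, 3.0]
gripper_width: 0.021
gripper_force: 30.0
```

```bash
python3 -m jog '[[[9.5,10.8,0,0,0,0],[11.9,8,0,0,0,0],[13.6,4.6,0,0,0,0],[14.3,1,0,0,0,0],[0,0,0,0,0,0]]]'; python3 -m jog '[[[14.1,-2.8,0,0,0,0],[12.9,-6.3,0,0,0,0],[10.8,-9.5,0,0,0,0],[8,-11.9,0,0,0,0],[0,0,0,0,0,0]]]'; python3 -m jog '[[[0,0,0,0,0,0],[0,0,0,0,0,0],[0,0,0,0,0,0],[0,0,0,0,0,0]]]'
python3 - <<'E'
from h import *
from bench import robot
s=robot.state();d=s["ee_pos"][:2]-np.array([.54687,.09757]);print(np.degrees(np.arctan2(d[1],d[0])),abs(s["qd"]).max())
c=robot.capture("wrist");cv2.imwrite("pics/w4.png",c["frame"][:,:,::-1])
E
```

```text
time: 21.92
ee_pos: [0.5507, 0.0428, 0.1147]
ee_rot: [0.0, 1.0, 0.0, 0.0]
force: [1.3, 0.2, 1.8]
gripper_width: 0.0221
gripper_force: 30.0
time: 22.55
ee_pos: [0.5959, 0.0744, 0.1147]
ee_rot: [-0.0, 1.0, 0.001, 0.0]
force: [0.7, 1.3, 3.3]
gripper_width: 0.0216
gripper_force: 30.0
time: 23.05
ee_pos: [0.5954, 0.0734, 0.1147]
ee_rot: [-0.0, 1.0, 0.0, -0.0]
force: [-0.0, 1.5, 4.6]
gripper_width: 0.0217
gripper_force: 30.0
-26.457657000614528 0.0018335035678463086
```

View pics/w4.png

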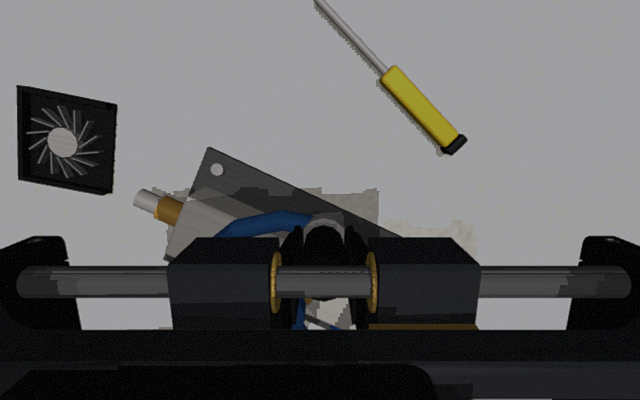

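The handle is held between the fingers near (322,245). The fan at (65,142) and the driver at (425,105) are undisturbed. The angle matches the stop reference plus two turns, and the arm is still, so I'm handing in.

```bash
python3 -c "
from bench import robot
print(robot.sign_off())"
```

```text
the job is handed in; nothing more can be done
None
```

I closed the valve against its stop and backed it off two turns; by the arm's measured angle it ended within about 0.2° of that. It was handed in at about 23 s with the handle gripped at 30 N and the arm still. The fingers slipped off the handle once at the stop, so I re-gripped and pushed to the stop again. The hand-in returned no verdict.

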